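# Sweep used sample tins into the collecting pan

### The job

Clear the bench of the three small round white lidded tins: with the fingertips, push each one along the bench, over the sloping lip and wholly into the open-fronted steel pan, so that all three end standing upright on its floor. Only push the tins, never lift or tip them, and leave the glass petri dish and the beaker where they are.

Things in the scene. Friction and masses are not known exactly. Their poses are not given: they have to be found in the camera images.
- pan: fixed open-fronted steel pan, 130 mm deep (x), 220 mm wide (y). Origin: underside of the floor's middle; x points from open front to back wall, z up. Floor 2 mm thick, from x = -65 mm; before it a 12 mm sloping lip climbs from the bench. Side and back walls 31 mm tall; 210 mm clear between the sides, back wall's inner face at x = 62 mm. Low handle loop 25 mm out behind.
- pan_mouth (a point): middle of the front edge of the pan's floor, where the sloping lip meets the floor, on the upper face of the floor (2 mm above the bench)
- tin_a: small round white tin with a lid, 47 mm across, 21 mm tall, about 30 g, loose and upright on the bench; all three tins are alike. Origin: centre of its underside, z up. This one starts nearest the pan.
- tin_b: small round white tin with a lid, 47 mm across, 21 mm tall, about 30 g, loose and upright on the bench; all three tins are alike. Origin: centre of its underside, z up.
- tin_c: small round white tin with a lid, 47 mm across, 21 mm tall, about 30 g, loose and upright on the bench; all three tins are alike. Origin: centre of its underside, z up.
- petri: shallow round clear glass petri dish with an orange-brown disc of pigment, 54 mm across, 13 mm tall, loose; it stands in a row with two of the tins and must not be moved. Origin: centre of its underside.
- beaker: small glass beaker with a pale brown filling, 45 mm across, 57 mm tall, loose; leave alone. Origin: centre of its underside.

How it is judged:
At the end, for the whole second after the job is handed in: Each tin stands upright (within 0.15 rad) and at rest on the pan's floor, between the walls, its centre at least 20 mm past the front edge of the floor (pan x above -45 mm); petri dish and beaker each within 15 mm of where they stood (x of tin_a in the frame of pan between -0.045 and 0.055 m and y of tin_a in the frame of pan between -0.095 and 0.095 m and height (world z) of each of tin_a, tin_b, tin_c below 0.008 m and angle between each of tin_a, tin_b, tin_c's own z axis and vertical below 0.15 rad and linear speed of each of tin_a, tin_b, tin_c below 0.02 m/s and x of tin_b in the frame of pan between -0.045 and 0.055 m and y of tin_b in the frame of pan between -0.095 and 0.095 m and x of tin_c in the frame of pan between -0.045 and 0.055 m and y of tin_c in the frame of pan between -0.095 and 0.095 m and distance of each of petri, beaker from where it was at the start of the episode below 0.015 m); the robot touches nothing.
It fails at once if a tin is lifted more than 15 mm off the bench (height (world z) of any of tin_a, tin_b, tin_c above 0.015 m).
It fails at once if a tin is tipped by more than 0.6 rad (angle between any of tin_a, tin_b, tin_c's own z axis and vertical above 0.6 rad).
It fails at once if the petri dish or the beaker is moved more than 15 mm (distance of any of petri, beaker from where it was at the start of the episode above 0.015 m).
It also fails if it takes over 72 s, if anything falls off the work surface, if the arm or the gripper's body presses on something with over 40 N, if the wrist force passes 120 N, or if a joint passes its speed limit or range.

### The arm

A 7-joint arm with a two-finger parallel gripper is mounted at the origin on the work surface; the furniture and walls round the work are solid. World frame = base frame: x ahead of the robot, y to its left, z up, the work surface at z = 0. Lengths are in m, angles in rad, forces in N, time in s.
With the tool pointing down it reaches from about 0.4 to 0.85 m from the base axis. Payload 6.9 kg.
Tool frame: the origin (TCP) lies midway between the tips of the shut fingers; the grasp point (between the pads) lies behind it (ctrl.pinch_z is the z of the grasp point in the tool frame, in m); z points along the fingers, y is the direction in which the jaws open and shut (so a half turn about z gives the same grasp; the last joint's range is limited). The gripper opens to 85 mm and grips with 20 to 120 N. Pads are 22 mm wide; open, the fingers measure 114 mm over their backs; the gripper's body (76 mm by 85 mm) begins 54 mm behind the grasp point. The pads swing forward as they close: fully open they stand 13 mm farther back than shut.
Start: joints at [1.246, 0.507, -0.238, 1.5, 0.126, 1.149, -0.155], TCP at [0.26, -0.568, 0.193] pointing down, gripper open.
Joint ranges: [-3.08, 3.08], [-0.24, 2.05], [-1.43, 1.35], [0, 2.5], [-1.52, 4.66], [0.17, 1.96], [-2.89, 2.89]. Speed limits (rad/s): [2.39, 2.39, 3.14, 3.14, 3.14, 3.14, 3.14].

### API

Orientations are given as a unit quaternion [w, x, y, z].
In Python, from station import ctrl, get_state, vision, ticket, models gives the robot as it stands. Calls block until the motion is done:
- ctrl.movep(position, orientation): joint-space move of the TCP to a pose.
- ctrl.movel(position, frame=None, max_speed=0.15): straight line of the TCP; frame=None keeps the orientation; max_speed is the mean speed in m/s.
- ctrl.set_joints(angles): joint-space move.
- ctrl.ungrasp() and ctrl.close_gripper(force=None): open the fingers fully, or close them until they stop; force is the grip in N (None keeps the last).
- ctrl.pause(seconds).
- ctrl.ik(position, orientation): joint angles nearest the present ones, or None.
- get_state(): the state.
- vision.grab_frame(name): name is "scene" or "top"; returns (picture, depth): 480x640x3 uint8, blue, green, red; 480x640 float32, m along the optical axis (not along the pixel's ray), 0 where there is no reading.
- vision.camera_info(name): a dict with "mtx" (3x3 intrinsics, pixels), "R" (3x3) and "t" (3): a world point X has camera coordinates R X + t. Camera axes: x right, y down, z forward; pixel columns grow to the right and rows downward; lengths in m; the calibration is good to about 2 mm. A picture is of the moment at which its call begins. camera_info takes no time and is no camera call.
A pose or a line that the arm cannot do raises ctrl.Unreachable and nothing moves.
- ticket.close_job(): hands the job in, once; it reports no verdict.
Trained networks look in the newest picture that a camera, given by its name, has taken for a name from the list of things; names that differ only in an ending like _2 or _b are one class to them, and where a whole thing is asked for, a point or a joint stands for the part that bears it (a point fixed in the world has none). Each returns a list of dicts, best first, with "p" (0 to 1); they miss things now and then, are a little off and sometimes report something else, mostly with a low value. They report only what shows in the picture. A call takes as long as a camera call.
- models.recognise(camera, target): "point" ([column, row] in pixels, amid what is visible of it).
- models.masks_of(camera, target): "mask" (480x640 bool, what is visible of it) and "point" ([column, row] in pixels, amid what is visible of it).
The state is a dict: "time": time; "qpos": joint angles; "qd": joint speeds; "tau": joint torques, N m; "tcp_pos": TCP position; "eef_rot": TCP orientation; "contact_force": force on the tool from outside, world axes, zero at the start; "wrist_torque": the same for the moment, N m; "width": finger opening in m.
Only numpy, scipy, OpenCV 4.12 (cv2) and the standard library are available. Lean on these libraries where they do the work, as an engineer would, in place of code of your own. Each camera call takes 0.05 s, during which the arm holds its last target.

## Working session

There is one attempt and no reset: what is moved stays moved. The work goes in short steps, each a Python script; the robot and the scene stay as the last script left them, time stands still between calls to the robot, and variables do not carry over. Pictures are saved under pics/ and viewed, and the job is handed in when it is done.

```bash
mkdir -p pics; ls; python3 - <<'E'
from station import ctrl, get_state, vision, ticket, models
import cv2
for n in("scene","top"):
    p,d=vision.grab_frame(n); cv2.imwrite(f"pics/{n}0.png",p)
    ci=vision.camera_info(n); print(n,ci)
    for t in("tin_a","petri","beaker","pan","pan_mouth"):
        try: print(t,[( [round(float(v)) for v in r["point"]],round(r["p"],2)) for r in models.recognise(n,t)])
        except Exception as e: print(t,e)
s=get_state();print(s["time"],s["tcp_pos"],s["eef_rot"],s["width"],ctrl.pinch_z)
E
```

```text
pics
scene {'mtx': array([[454.11259952,   0.        , 322.95789944],
       [  0.        , 454.11259952, 239.88222313],
       [  0.        ,   0.        ,   1.        ]]), 'R': array([[-0.77645966, -0.63009711,  0.00938218],
       [-0.47861055,  0.57996916, -0.6592175 ],
       [ 0.40992967, -0.51634621, -0.75189378]]), 't': array([0.36012749, 0.30862708, 0.60176779])}
tin_a [([330, 189], 0.89), ([386, 211], 0.55)]
petri [([426, 216], 0.73)]
beaker [([275, 196], 0.67)]
pan [([282, 310], 0.83)]
pan_mouth [([280, 308], 0.76)]
top {'mtx': array([[447.25482964,   0.        , 320.42421548],
       [  0.        , 447.25482964, 244.97338293],
       [  0.        ,   0.        ,   1.        ]]), 'R': array([[ 0.00745069, -0.99802754,  0.06233391],
       [-0.99423229, -0.01406293, -0.10632207],
       [ 0.10698896, -0.06118221, -0.99237599]]), 't': array([-0.09781175,  0.52824413,  0.82256102])}
tin_a [([383, 268], 0.93), ([329, 291], 0.85), ([378, 210], 0.75)]
petri [([404, 307], 0.57), ([235, 264], 0.46)]
beaker [([318, 178], 0.77)]
pan [([237, 266], 0.82)]
pan_mouth [([236, 264], 0.64)]
0.6 [ 0.26039875 -0.5681543   0.19278292] [-5.48720961e-06  9.77005955e-01  2.13212014e-01  6.67808828e-06] 0.0851573745346265 -0.0187
```

View pics/scene0.png

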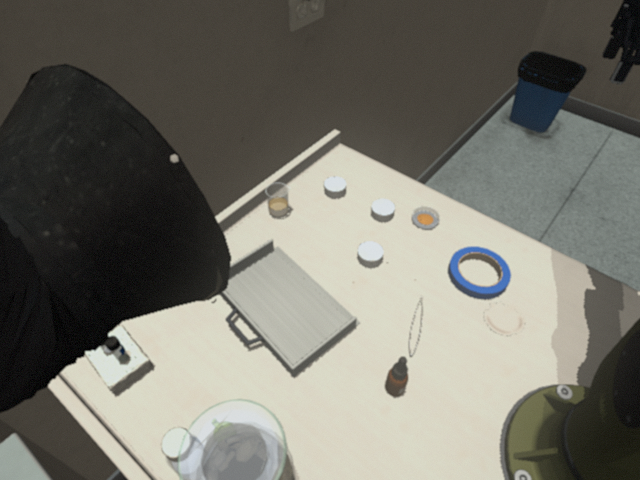

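View pics/top0.png

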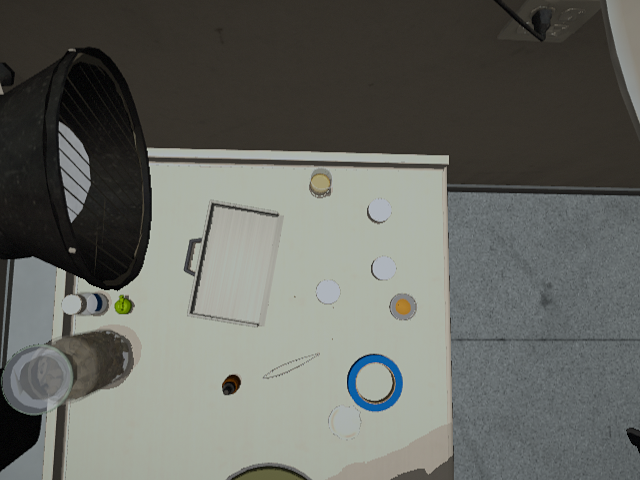

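Scene view: tins at about (335,187), (382,210) and (370,254), petri at (426,217), beaker at (277,200), pan around (282,308). In the top view the pan's open front faces right (-y). The tins are at (378,210), (383,268) and (328,291), the petri at (403,307), the beaker at (320,182). A large black hood is at top left.

```bash
cat > h.py <<'E'
from station import ctrl, get_state, vision, ticket, models
import numpy as np, cv2
def px2w(n,uv,z):
    ci=vision.camera_info(n);K,R,t=ci["mtx"],ci["R"],ci["t"]
    d=R.T@np.linalg.solve(K,[uv[0],uv[1],1.]);c=-R.T@t
    return c+d*(z-c[2])/d[2]
def w2px(n,X):
    ci=vision.camera_info(n);q=ci["mtx"]@(ci["R"]@np.asarray(X)+ci["t"]);return q[:2]/q[2]
def cloud(n,d):
    ci=vision.camera_info(n);v,u=np.indices(d.shape)
    P=np.stack([u,v,np.ones_like(u)],-1)@np.linalg.inv(ci["mtx"]).T*d[...,None]
    return (P-ci["t"])@ci["R"]
E
python3 - <<'E'
from h import *
np.set_printoptions(precision=4,suppress=True)
for n in("top","scene"):
    p,d=vision.grab_frame(n);C=cloud(n,d)
    for t,h in(("tin_a",.021),("petri",.010),("beaker",.03)):
        for r in models.masks_of(n,t):
            m=r["mask"]
            if m.sum()<20: continue
            q=C[m&(d>0)]
            zz=np.median(q[:,2])
            (cx,cy),rad=cv2.minEnclosingCircle(np.argwhere(m)[:,::-1].astype(np.float32))
            print(n,t,round(r["p"],2),m.sum(),r["point"],"med",np.median(q,0),"ray",px2w(n,[cx,cy],h if n=="top" else h/2)[:2])
    r=models.masks_of(n,"pan")[0];m=r["mask"]
    q=C[m&(d>0)];print("pan",r["p"],m.sum(),q.min(0),q.max(0),np.median(q,0))
    if n=="top":
        np.save("C.npy",C); cv2.imwrite("pics/crop.png",cv2.resize(p[150:350,170:430],None,fx=3,fy=3,interpolation=cv2.INTER_CUBIC))
        for v,u in((180,80),(100,30),(250,110),(370,40),(330,110),(380,230),(300,120)): print((u,v),C[v,u])
E
```

```text
top tin_a 0.69 466 [327.7, 291.1] med [ 0.4422 -0.108   0.019 ] ray [ 0.4428 -0.1076]
top tin_a 0.69 472 [377.5, 209.4] med [ 0.603  -0.2079  0.0191] ray [ 0.6021 -0.2075]
top tin_a 0.59 421 [381.3, 268.5] med [ 0.4892 -0.2151  0.0191] ray [ 0.489  -0.2149]
top petri 0.76 637 [403.3, 308.9] med [ 0.4139 -0.2583  0.0014] ray [ 0.4131 -0.2567]
top beaker 0.66 563 [317.2, 179.2] med [ 0.6582 -0.0911  0.0204] ray [ 0.6553 -0.0914]
pan 0.74 9129 [ 0.3757 -0.0193 -0.0063] [0.6132 0.1649 0.0334] [0.4935 0.0722 0.0006]
(80, 180) [0.5839 0.2418 0.2823]
(30, 100) [0.6359 0.236  0.4128]
(110, 250) [0.4993 0.2315 0.1985]
(40, 370) [0.3297 0.3058 0.2243]
(110, 330) [0.3672 0.2957 0.0168]
(230, 380) [0.2812 0.0699 0.0437]
(120, 300) [0.4224 0.2792 0.0208]
scene tin_a 0.94 463 [382.6, 212.2] med [ 0.4856 -0.2098  0.0225] ray [ 0.4906 -0.2192]
scene tin_a 0.81 419 [331.9, 189.9] med [ 0.5996 -0.2038  0.0228] ray [ 0.6061 -0.2126]
scene tin_a 0.67 657 [272.2, 198.9] med [ 0.6504 -0.0888  0.0407] ray [ 0.673  -0.1104]
scene tin_a 0.57 562 [367.3, 256.2] med [ 0.4393 -0.1016  0.0228] ray [ 0.4438 -0.1096]
scene petri 0.7 523 [421.3, 214.6] med [ 0.4133 -0.2598  0.007 ] ray [ 0.4152 -0.2623]
scene beaker 0.57 640 [274.4, 195.5] med [ 0.6511 -0.0886  0.0412] ray [ 0.6713 -0.106 ]
pan 0.95 9908 [ 0.3762 -0.0191  0.0003] [0.6078 0.1877 0.2249] [0.4879 0.0712 0.0048]
```

View pics/crop.png

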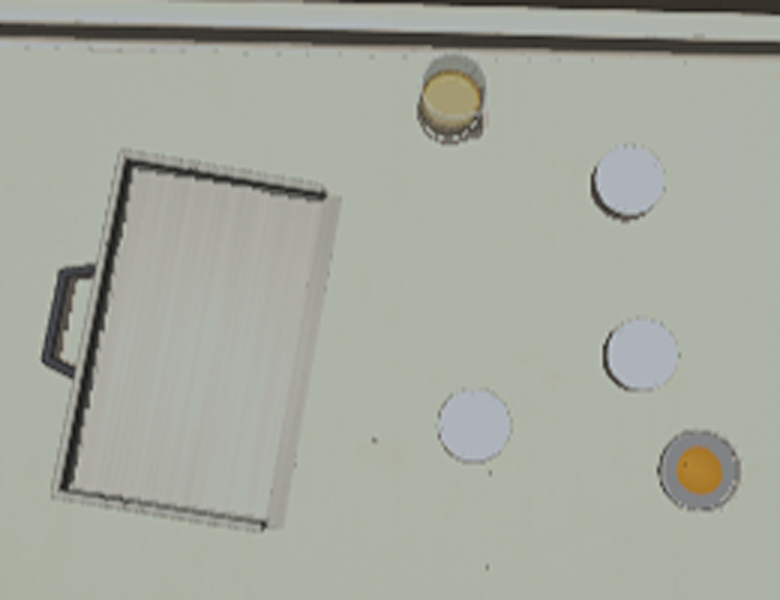

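```bash
python3 - <<'E'
from h import *
np.set_printoptions(precision=4,suppress=True)
from scipy.optimize import least_squares
f=lambda c:(c[0]/3+170-1/3,c[1]/3+150-1/3)
# model pts (pan x,y,z): y axis = z cross x ; pan +y is towards world -x (bottom of picture)
obs=[((122,151),(-0+.065,-.110,.031)),((53,492),(.065,.110,.031)),((325,185),(-.065,-.110,.031)),((268,527),(-.065,.110,.031)),
     ((342,197),(-.077,-.105,0)),((278,529),(-.077,.105,0))]
W=[px2w("top",f(c),m[2])[:2] for c,m in obs]
def P(p,m): c,s=np.cos(p[2]),np.sin(p[2]); return np.array([p[0]+c*m[0]-s*m[1],p[1]+s*m[0]+c*m[1]])
r=least_squares(lambda p:np.concatenate([P(p,m)-w for (c,m),w in zip(obs,W)]),[.49,.07,1.4],loss="soft_l1",f_scale=.003)
print(r.x,r.fun.reshape(-1,2)); np.save("pan.npy",r.x)
c,s=np.cos(r.x[2]),np.sin(r.x[2]);R=np.array([[c,s],[-s,c]])
for n,w in dict(a=(.4428,-.1076),b=(.489,-.2149),c=(.602,-.2075),petri=(.413,-.257),beaker=(.6553,-.0914)).items(): print(n,R@(np.array(w)-r.x[:2]))
E
```

```text
[0.4952 0.0715 1.4125] [[ 0.0018  0.0002]
 [-0.0015  0.0002]
 [ 0.0007  0.0003]
 [-0.0012  0.0036]
 [-0.0039 -0.0005]
 [ 0.0053 -0.0049]]
a [-0.1852  0.0235]
b [-0.2838 -0.039 ]
c [-0.2587 -0.1494]
petri [-0.3374  0.0294]
beaker [-0.1357 -0.1838]
```

```bash
cat >> h.py <<'E'
from scipy.spatial.transform import Rotation as Ro
pan=np.load("pan.npy");_c,_s=np.cos(pan[2]),np.sin(pan[2]);RP=np.array([[_c,-_s],[_s,_c]])
toW=lambda q:RP@np.asarray(q)+pan[:2]
toP=lambda w:RP.T@(np.asarray(w)[:2]-pan[:2])
OFF=.0235+.011; ZP=.009
def quat(d):
    # tool z down, tool y lateral to d; pick the reachable one nearest the present joints
    d=np.array([*d,0.]);z=np.array([0,0,-1.]);out=[]
    for s in(1,-1):
        x=s*d;y=np.cross(z,x)
        out.append(Ro.from_matrix(np.stack([x,y,z],1)).as_quat(scalar_first=True))
    return out
def plan(p0,p1,gap=.014):
    """p0 tin in pan frame, p1 goal in pan frame -> start,end TCP xy world, quat"""
    a,b=toW(p0),toW(p1);d=(b-a)/np.linalg.norm(b-a)
    s=a-d*(OFF+gap);e=b-d*OFF;best=None;q0=np.array(get_state()["qpos"])
    for q in quat(d):
        j=ctrl.ik([*s,.12],q);k=ctrl.ik([*s,ZP],q);l=ctrl.ik([*e,ZP],q)
        if j is None or k is None or l is None: continue
        c=np.abs(np.array(j)-q0).max()+np.abs(np.array(l)-np.array(k)).max()
        if best is None or c<best[0]: best=(c,q)
    return s,e,d,None if best is None else best[1]
def tins(n="top",h=.021):
    p,d=vision.grab_frame(n);out=[]
    for r in models.masks_of(n,"tin_a"):
        m=r["mask"]
        if m.sum()<100: continue
        (cx,cy),_=cv2.minEnclosingCircle(np.argwhere(m)[:,::-1].astype(np.float32))
        q=toP(px2w(n,[cx,cy],h)); out.append((np.round(q,4).tolist(),int(m.sum()),round(r["p"],2)))
    return p,out
E
python3 - <<'E'
from h import *
for p0,p1 in(((-.1852,.0235),(.01,.06)),((-.2838,-.039),(0,0)),((-.2587,-.1494),(-.005,-.062))):
    print(plan(p0,p1))
ctrl.close_gripper(20)
s,e,d,q=plan((-.1852,.0235),(.01,.06))
ctrl.movep([*s,.12],q); print(get_state()["time"])
ctrl.movel([*s,ZP],max_speed=.1)
st=get_state();print(st["time"],st["tcp_pos"],st["contact_force"],st["width"])
p,t=tins();cv2.imwrite("pics/a1.png",p);print(t)
p,_=vision.grab_frame("scene");cv2.imwrite("pics/a1s.png",p)
E
```

```text
(array([ 0.44411968, -0.15611695]), array([0.43846719, 0.0563911 ]), array([-0.02658952,  0.99964644]), array([0.        , 0.69764263, 0.71644592, 0.        ]))
(array([ 0.48795748, -0.2633405 ]), array([0.4944756 , 0.03705596]), array([0.0216933 , 0.99976467]), array([0.        , 0.71473537, 0.69939499, 0.        ]))
(array([ 0.61035866, -0.25523648]), array([0.56161722, 0.0228571 ]), array([-0.17263828,  0.98498529]), array([0.        , 0.64318027, 0.76571479, 0.        ]))
3.5417
4.8 [ 0.44449526 -0.15621998  0.00943879] [-0.4510428  -0.59199536  1.03382001] -0.00019062294751448654
[([-0.185, 0.0242], 466, 0.83), ([-0.2586, -0.1486], 424, 0.61)]
```

View pics/a1.png

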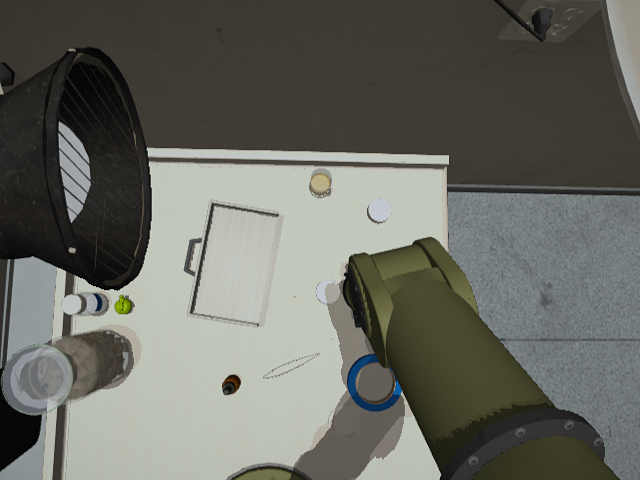

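View pics/a1s.png

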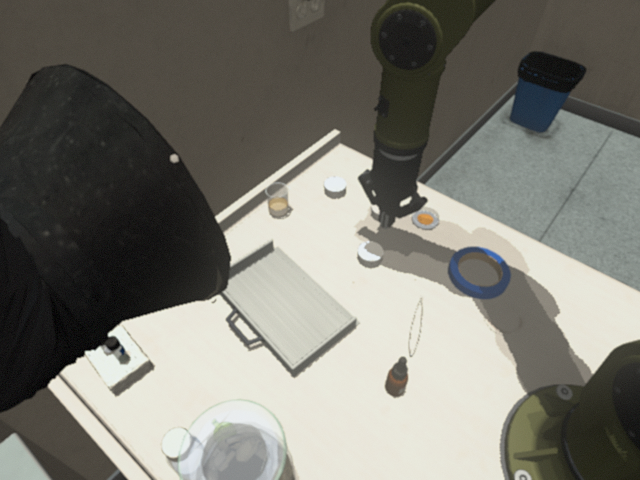

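Fingers stand just behind tin A (top view (327,291)) and are aligned with it; the scene view shows everything else untouched. Starting the push.

```bash
python3 - <<'E'
from h import *
s,e,d,q=plan((-.185,.0240),(.01,.06))
m=e-d*.10
ctrl.movel([*m,ZP],max_speed=.06)
st=get_state();print(st["time"],st["tcp_pos"],st["contact_force"])
p,t=tins();cv2.imwrite("pics/a2.png",p[150:400,150:470]);print(t)
p,_=vision.grab_frame("scene");cv2.imwrite("pics/a2s.png",cv2.resize(p[150:400,180:480],None,fx=2,fy=2))
E
```

```text
6.975 [ 0.44080028 -0.04388767  0.00897494] [-0.09487658  0.13697535  0.05378873]
[([-0.2587, -0.1494], 476, 0.82), ([-0.2841, -0.0372], 468, 0.81)]
```

View pics/a2s.png

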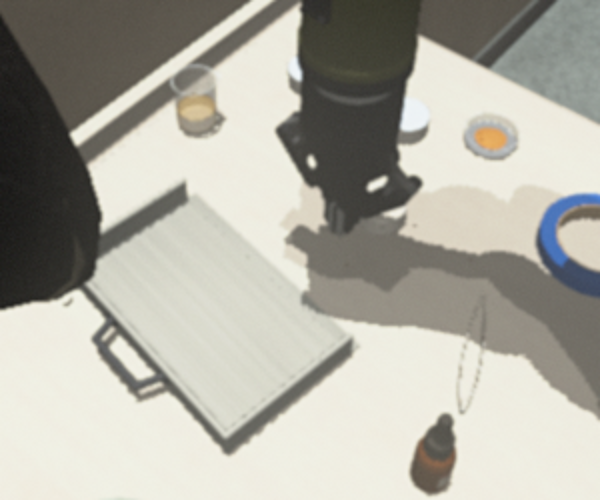

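```bash
python3 - <<'E'
from h import *
p,_=vision.grab_frame("top");cv2.imwrite("pics/a2t.png",cv2.resize(p[180:360,180:440],None,fx=3,fy=3))
for c in [(-.0851,.042),(-.1851,.024)]:
  print(w2px("top",[*toW(c),.02]),w2px("scene",[*toW(c),.02]))
print(w2px("scene",get_state()["tcp_pos"]))
E
```

```text
[274.4319543  291.47933775] [335.99256694 287.80607998]
[327.7210113  290.83010572] [369.58217468 251.68618712]
[348.84727871 277.64165955]
```

View pics/a2t.png

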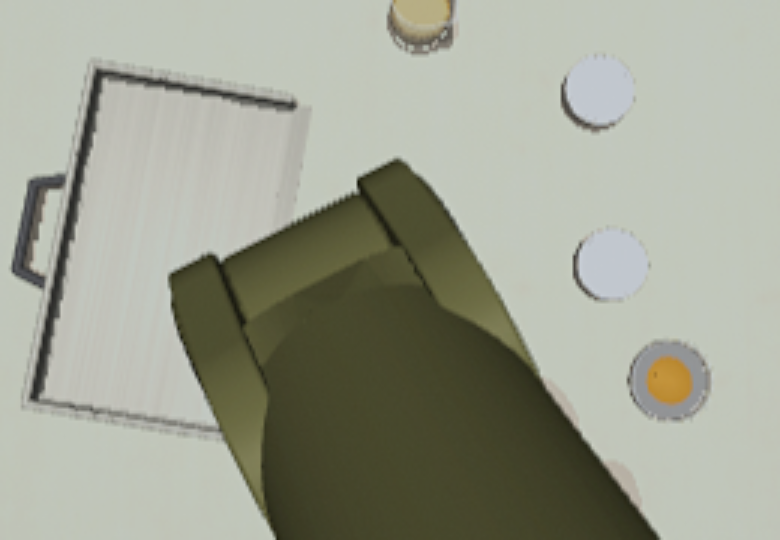

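```bash
python3 - <<'E'
from h import *
p,d=vision.grab_frame("scene");C=cloud("scene",d)
z=C[...,2];v=np.clip(z/.04*255,0,255).astype(np.uint8)
cr=np.s_[220:330,280:420]
g=p[cr].astype(float);g=np.clip(g*1.6,0,255).astype(np.uint8)
cv2.imwrite("pics/a2z.png",np.hstack([cv2.resize(x,None,fx=2.8,fy=2.8,interpolation=cv2.INTER_NEAREST) for x in(cv2.applyColorMap(v[cr],cv2.COLORMAP_JET),g)]))
m=(z>.014)&(z<.03)&(C[...,0]>.38)&(C[...,0]<.52)&(C[...,1]>-.16)&(C[...,1]<-.0)
u=C[m];print(m.sum(),u.mean(0),u.min(0),u.max(0))
E
```

```text
155 [ 0.4330556  -0.10061575  0.021506  ] [ 0.41894653 -0.12694663  0.01406121] [ 0.46241067 -0.0844234   0.02620326]
```

View pics/a2z.png

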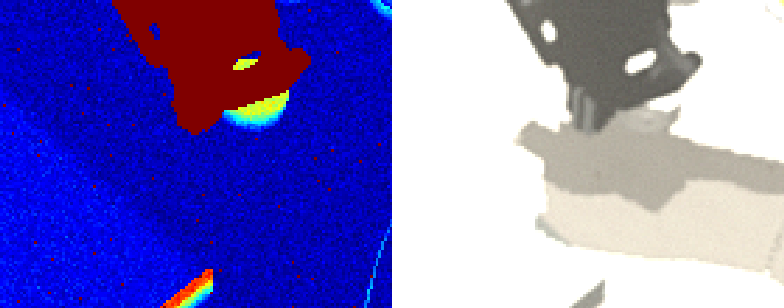

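```bash
python3 - <<'E'
from h import *
np.set_printoptions(precision=4,suppress=True)
p,d=vision.grab_frame("scene");C=cloud("scene",d)
st=get_state();print(st["time"],st["tcp_pos"],st["eef_rot"],st["width"])
for v in range(240,275,3):
    m=(np.arange(640)>335)&(np.arange(640)<368)&(C[v,:,2]>.012)
    if m.any(): print(v,np.where(m)[0].min(),np.where(m)[0].max(),np.median(C[v,m],0))
for z in(.009,.02,.03): print(w2px("scene",[*st["tcp_pos"][:2],z]))
E
```

```text
7.275 [ 0.4408 -0.0437  0.009 ] [-0.      0.6977  0.7164  0.    ] 0.0003443373848584638
240 336 365 [ 0.4333 -0.0311  0.1291]
243 336 367 [ 0.4445 -0.0324  0.1075]
246 340 367 [ 0.4286 -0.0322  0.105 ]
249 341 367 [ 0.4278 -0.0339  0.1042]
252 342 367 [ 0.4272 -0.0329  0.0989]
255 342 367 [ 0.4297 -0.0325  0.0888]
258 342 367 [ 0.4339 -0.0343  0.0763]
261 343 367 [ 0.4358 -0.0374  0.0649]
264 343 355 [ 0.4358 -0.0328  0.0604]
267 348 350 [ 0.4351 -0.0321  0.0559]
[348.8067 277.6514]
[349.1367 273.8785]
[349.4427 270.3793]
```

```bash
python3 - <<'E'
from h import *
np.set_printoptions(precision=4,suppress=True)
for z in (.009,.03,.05,.06):print(z,w2px("scene",[.4445,-.156,z]),w2px("scene",[.4408,-.0437+.011,z]))
im=cv2.imread("pics/a1s.png");cv2.imwrite("pics/a1z.png",cv2.resize(im[150:270,340:480],None,fx=5,fy=5,interpolation=cv2.INTER_NEAREST))
p,_=vision.grab_frame("scene");cv2.imwrite("pics/a3z.png",cv2.resize(p[190:310,280:420],None,fx=5,fy=5,interpolation=cv2.INTER_NEAREST))
print([x for x in dir(ctrl) if x[0]!="_"])
E
```

```text
0.009 [382.978  239.6051] [345.0468 281.5689]
0.03 [384.2098 232.1335] [345.611  274.3233]
0.05 [385.4267 224.7524] [346.17   267.1435]
0.06 [386.0519 220.9602] [346.4579 263.4463]
['Unreachable', 'close_gripper', 'ik', 'movel', 'movep', 'pause', 'pinch_z', 'set_joints', 'ungrasp']
```

View pics/a1z.png

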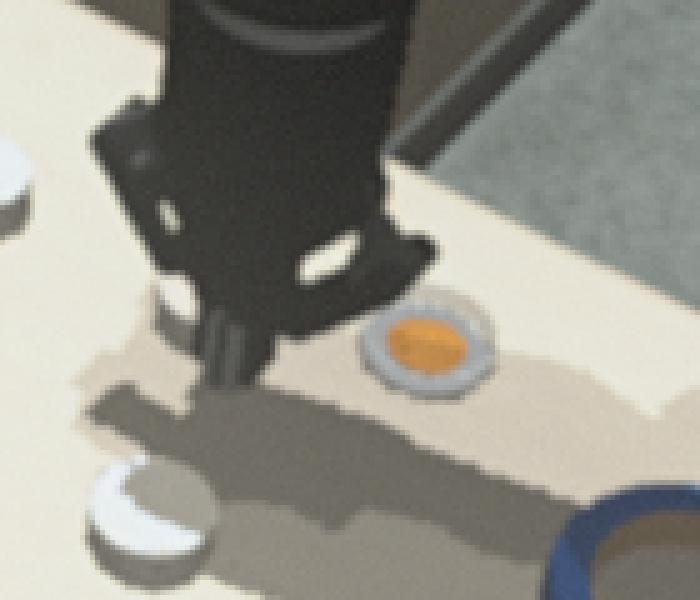

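View pics/a3z.png

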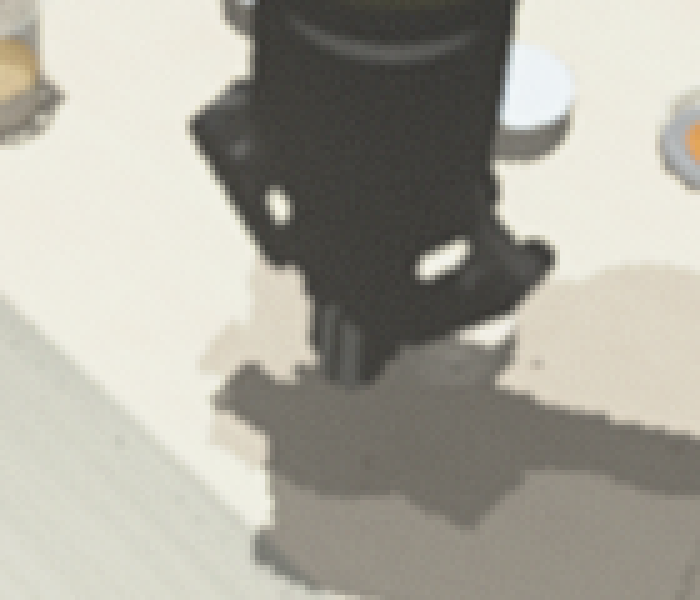

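The pictures and depth agree that the fingertips are about 40 mm above the reported TCP, so they passed over tin A without touching it. I'll feel for the bench here with small steps down, watching the force.

```bash
python3 - <<'E'
from h import *
st=get_state();x,y=st["tcp_pos"][:2];f0=np.array(st["contact_force"]);print(st["time"],f0.round(2))
zs=[0,-.01,-.018]+[-.018-.003*i for i in range(1,12)]
for z in zs:
    try: ctrl.movel([x,y,z],max_speed=.05)
    except ctrl.Unreachable as e: print("unreach",z,e);break
    st=get_state();f=np.array(st["contact_force"]);print(z,st["tcp_pos"][2].round(4),f.round(2))
    if abs(f[2]-f0[2])>4: break
print(get_state()["time"])
p,d=vision.grab_frame("scene");cv2.imwrite("pics/b1.png",cv2.resize(p[190:310,280:420],None,fx=5,fy=5,interpolation=cv2.INTER_NEAREST))
E
```

```text
7.325 [ 1.09  0.21 -0.18]
0 -0.0005 [ 0.06 -0.19  0.93]
-0.01 -0.0104 [-0.01  0.52  0.04]
-0.018 -0.0183 [-0.2  -0.27 -0.23]
-0.020999999999999998 -0.0211 [ 0.99  0.6  -0.29]
-0.024 -0.0241 [0.45 0.1  0.41]
-0.027 -0.0272 [ 0.39 -0.01  0.27]
-0.03 -0.0302 [-0.09 -0.29  0.52]
-0.033 -0.0332 [ 0.51  0.41 -0.42]
-0.036000000000000004 -0.0362 [ 0.95  1.16 -0.05]
-0.039 -0.0384 [-1.42 -0.14 11.21]
10.0667
```

View pics/b1.png

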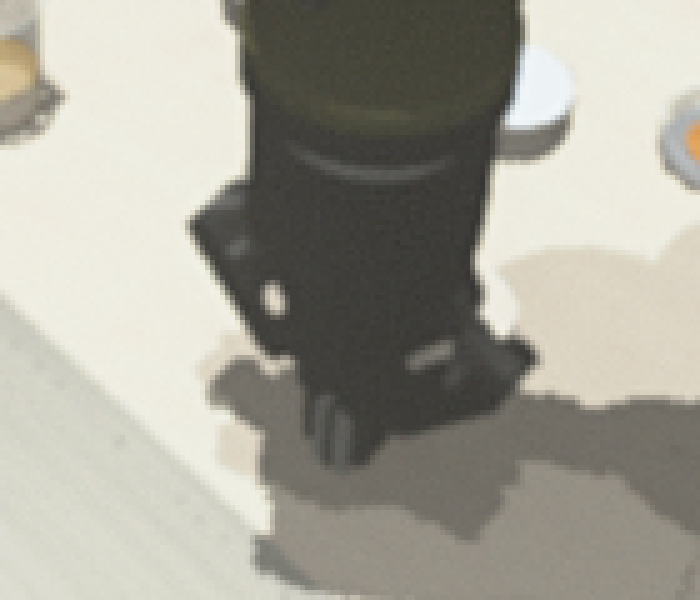

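Contact was at reported z ≈ -0.038, so the tool is 38 mm shorter than stated. I'll offset the pushing height by that amount and redo the push on A.

```bash
sed -i 's/ZP=.009/ZP=-.029/; s/\.12\],q/.06],q/' h.py; cat >> h.py <<'E'
UP=.035
def snap(name,n="scene",box=(150,340,200,460),f=2.5):
    p,d=vision.grab_frame(n);cv2.imwrite(f"pics/{name}.png",cv2.resize(p[box[0]:box[1],box[2]:box[3]],None,fx=f,fy=f,interpolation=cv2.INTER_CUBIC));return d
def depth_tin(d,near,r=.045,n="scene"):
    C=cloud(n,d);w=toW(near);m=(C[...,2]>.016)&(C[...,2]<.028)&(np.hypot(C[...,0]-w[0],C[...,1]-w[1])<r)
    return toP(C[m].mean(0)) if m.sum()>15 else None,int(m.sum())
E
python3 - <<'E'
from h import *
st=get_state();x,y=st["tcp_pos"][:2]
ctrl.movel([x,y,UP],max_speed=.2)
s,e,d,q=plan((-.185,.0240),(.01,.06))
ctrl.movel([*s,UP],max_speed=.2)
print(tins()[1])
ctrl.movel([*s,ZP],max_speed=.12)
m=e-d*.10
ctrl.movel([*m,ZP],max_speed=.07)
st=get_state();print(st["time"],st["tcp_pos"],st["contact_force"])
dd=snap("a4");print(depth_tin(dd,(-.09,.04)))
E
```

```text
[([-0.1853, 0.024], 493, 0.72), ([-0.2583, -0.1498], 467, 0.6)]
13.8833 [ 0.44082249 -0.04396375 -0.02902198] [ 1.17841283  0.00451243 -0.12725463]
(array([-0.08833413,  0.04286165]), 583)
```

View pics/a4.png

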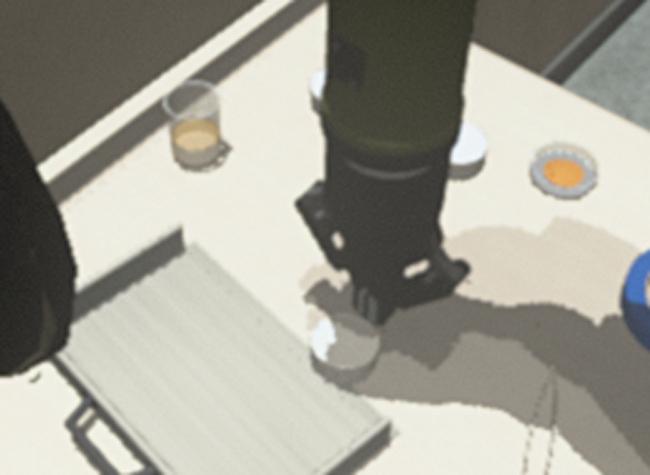

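Tin A, at (345,342) in this crop, is in front of the fingers and on track. Continuing over the lip.

```bash
python3 - <<'E'
from h import *
s,e,d,q=plan((-.185,.0240),(.01,.06))
ctrl.movel([*(e+d*.01),ZP],max_speed=.07)
st=get_state();print(st["time"],st["tcp_pos"],st["contact_force"])
ctrl.movel([*(e-d*.02),ZP],max_speed=.1)
dd=snap("a5");print(depth_tin(dd,(.02,.06)))
ctrl.movel([*(e-d*.02),UP],max_speed=.2)
# to B
s,e,d,q=plan((-.284,-.0385),(.01,-.003));print(s,e,q)
ctrl.movep([*s,UP+.025],q)
print(tins()[1],get_state()["time"])
E
```

```text
15.6583 [ 0.43814627  0.06594751 -0.02902404] [ 0.67020064 -0.61444134  0.08477659]
(array([0.02161955, 0.06301005]), 681)
[ 0.48663723 -0.26343543] [0.49844862 0.0464751 ] [0.         0.72044591 0.69351114 0.        ]
[([0.0196, 0.0613], 510, 0.96), ([-0.2838, -0.0383], 466, 0.88), ([-0.258, -0.1503], 470, 0.64)] 17.8917
```

View pics/a5.png

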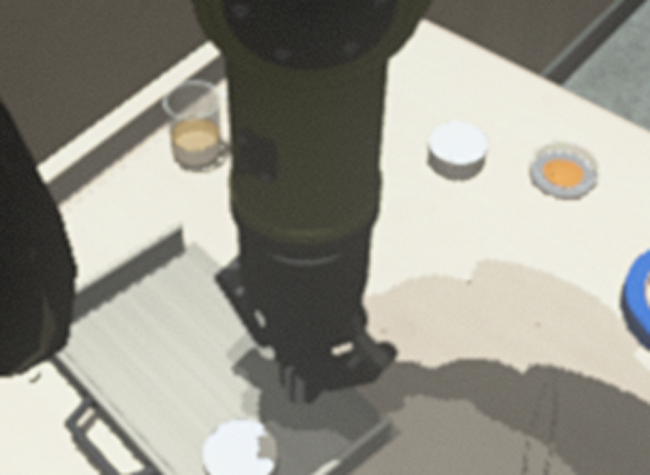

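A is in the pan at about (0.020, 0.061) in the pan frame. B is next, with a check before the lip.

```bash
python3 - <<'E'
from h import *
s,e,d,q=plan((-.284,-.0385),(.01,-.003))
ctrl.movel([*s,ZP],max_speed=.15)
ctrl.movel([*(e-d*.11),ZP],max_speed=.08)
st=get_state();print(st["time"],st["tcp_pos"],st["contact_force"])
dd=snap("b2");print(depth_tin(dd,toP(toW((.01,-.003))-d*.11)),toP(toW((.01,-.003))-d*.11))
E
```

```text
21.2833 [ 0.49420268 -0.06365649 -0.02905497] [-0.88099783  0.34000517  0.42061338]
(array([-0.09965477, -0.01520975]), 534) [-0.09920676 -0.01618653]
```

View pics/b2.png

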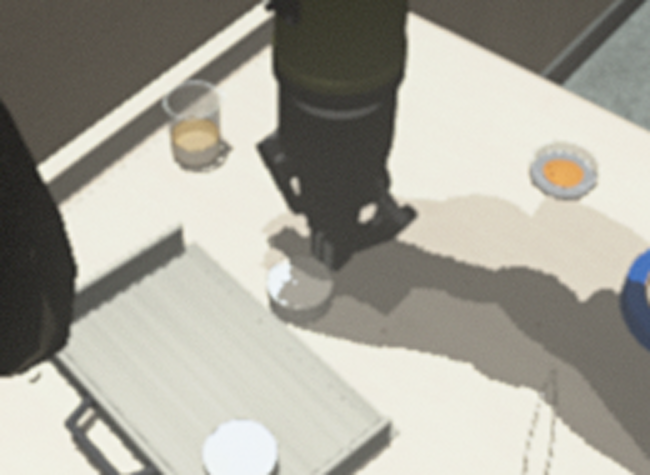

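```bash
python3 - <<'E'
from h import *
s,e,d,q=plan((-.284,-.0385),(.01,-.003))
ctrl.movel([*(e+d*.008),ZP],max_speed=.07)
ctrl.movel([*(e-d*.02),ZP],max_speed=.1)
ctrl.movel([*(e-d*.02),UP],max_speed=.2)
s,e,d,q=plan((-.2583,-.1498),(-.17,-.072));print(s,e,q)
ctrl.movep([*s,UP+.04],q)
p,t=tins();print(t,get_state()["time"]);cv2.imwrite("pics/c0.png",p[150:400,150:470])
st=get_state();print(st["tcp_pos"],st["qpos"])
E
```

```text
[ 0.62837072 -0.24812105] [ 0.55797504 -0.13683154] [0.         0.48240192 0.87594999 0.        ]
[([0.02, 0.0624], 492, 0.84), ([0.0183, -0.0019], 522, 0.78), ([-0.2579, -0.1489], 498, 0.56)] 25.3417
[ 0.62844654 -0.24544357  0.07480231] [ 0.70165522  0.75400804 -0.67519141  1.50298063  0.50951045  1.06631847
  0.47607726]
```

View pics/c0.png

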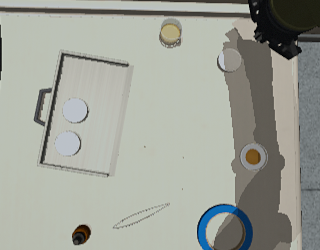

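A and B stand in the pan, at (75,110) and (68,143) in this crop. C is next: a first diagonal leg to pass well clear of the beaker, then straight in.

```bash
python3 - <<'E'
from h import *
s,e,d,q=plan((-.2581,-.1494),(-.17,-.072))
ctrl.movel([*s,ZP],frame=q,max_speed=.12) if False else ctrl.movel([*s,ZP],max_speed=.12)
st=get_state();print(st["tcp_pos"],st["contact_force"])
ctrl.movel([*e,ZP],max_speed=.06)
st=get_state();print(st["time"],st["tcp_pos"],st["contact_force"])
ctrl.movel([*(e-d*.02),ZP],max_speed=.1)
ctrl.movel([*(e-d*.02),UP+.03],max_speed=.2)
dd=snap("c1");c,n=depth_tin(dd,(-.17,-.072));print(c,n);p,t=tins();print(t)
E
```

```text
[ 0.6286411  -0.24789966 -0.02817181] [ 0.07686726 -0.2721569   0.59830485]
28.7 [ 0.55795881 -0.13704298 -0.02906521] [ 0.11812825 -0.4508949  -0.33651043]
[-0.16809396 -0.07024064] 407
[([0.0186, 0.0633], 545, 0.95), ([0.0175, -0.0013], 477, 0.94), ([-0.1687, -0.0717], 461, 0.78)]
```

View pics/c1.png

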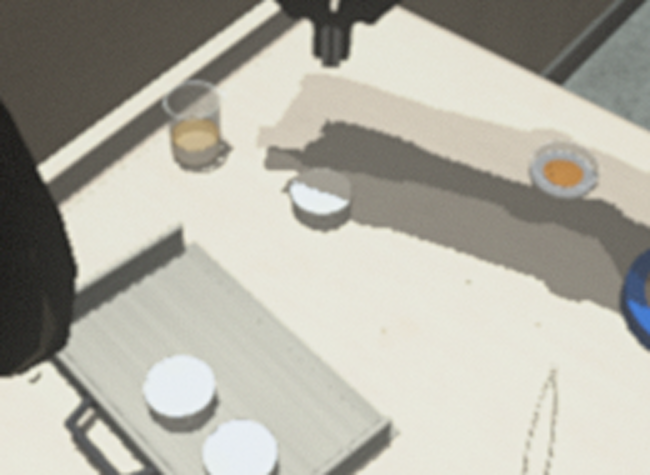

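C (crop (321,198)) is at pan (-0.168, -0.071), and the beaker and petri haven't moved. Pushing it straight in.

```bash
python3 - <<'E'
from h import *
s,e,d,q=plan((-.1685,-.0712),(.012,-.066))
ctrl.movep([*s,UP+.03],q)
ctrl.movel([*s,ZP],max_speed=.12)
ctrl.movel([*(e-d*.10),ZP],max_speed=.07)
dd=snap("c2");print(depth_tin(dd,(-.09,-.068)))
ctrl.movel([*e,ZP],max_speed=.07)
st=get_state();print(st["time"],st["tcp_pos"],st["contact_force"])
ctrl.movel([*(e-d*.02),ZP],max_speed=.1)
ctrl.movel([*(e-d*.02),.08],max_speed=.2)
ctrl.movel([.5,-.22,.12],max_speed=.25)
dd=snap("c3");p,t=tins();print(t,get_state()["time"]);cv2.imwrite("pics/c3t.png",p[150:400,150:470])
for n in("petri","beaker"):
    m=models.masks_of("top",n)
    for r in m[:2]:
        (cx,cy),_=cv2.minEnclosingCircle(np.argwhere(r["mask"])[:,::-1].astype(np.float32));print(n,r["p"],px2w("top",[cx,cy],.01 if n=="petri" else .03)[:2])
E
```

```text
(array([-0.08801956, -0.06723519]), 509)
34.475 [ 0.55778152  0.03816606 -0.02903548] [ 0.41701428 -0.40854994  0.20314442]
[([0.02, 0.0617], 490, 0.94), ([0.0191, -0.0015], 518, 0.92), ([0.0121, -0.0667], 495, 0.73)] 36.8083
petri 0.73 [ 0.41410647 -0.25624108]
beaker 0.65 [ 0.65635311 -0.09332507]
```

View pics/c3.png

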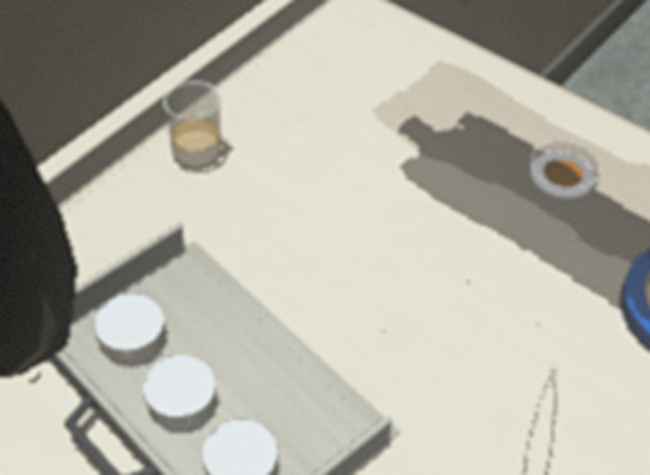

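View pics/c3t.png

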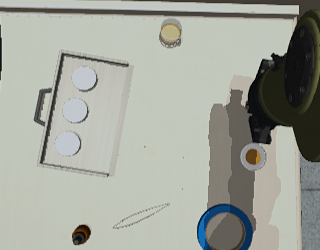

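All three tins stand upright in the pan (top crop (84,78), (75,110), (68,143)). The beaker and petri are unmoved and the gripper is clear of everything. Handing in.

```bash
python3 - <<'E'
from station import *
ctrl.pause(.3); print(ticket.close_job(), get_state()["time"], get_state()["contact_force"])
E
```

```text
the job is handed in; nothing more can be done
the job is handed in; nothing more can be done
```

All three tins were pushed over the lip and stand upright on the pan floor, and I handed the job in at about 37 s of the 72 s allowed. No verdict was reported.

**How it went:**
- **First pass on tin A missed:** the fingers went over the tin without touching it. The pictures, and then a gentle touch on the bench (about 11 N), showed the fingertips sit 38 mm higher than the reported TCP. I corrected the pushing height and repeated the push.
- **Tins A and B:** each was pushed straight in with the closed fingers, with a check before the lip.
- **Tin C:** it was pushed in two legs to keep the gripper well clear of the beaker.

**Last checks before hand-in (top camera):**

| Tin | Pan x (m) | Pan y (m) |
|---|---|---|
| A | 0.020 | 0.062 |
| B | 0.019 | -0.002 |
| C | 0.012 | -0.067 |

- These are all inside the required limits.
- The petri dish and beaker measured within about 2 mm of where they started, which is the measurement noise.
- The arm was raised and clear of everything.
- My last script printed only the hand-in message: nothing can be read after hand-in, so there is no force or time reading from that moment.

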